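# Find the hidden index slot of a bench press with a toothed key

## Robot

A 7-joint arm with a two-finger parallel gripper is mounted at the origin on the work surface. World frame = base frame: x ahead of the robot, y to its left, z up, the work surface at z = 0. Lengths are in m, angles in rad, forces in N, time in s.
With the tool pointing down it reaches from about 0.425 to 1.025 m from the base axis. Payload 3.6 kg.
Tool frame: the origin (TCP) lies midway between the tips of the shut fingers; the grasp point (between the pads) lies 19 mm behind it; z points along the fingers, y is the direction in which the jaws open and shut (so a half turn about z gives the same grasp; the last joint's range is limited). The gripper opens to 85 mm and grips with 20 to 120 N. Pads are 22 mm wide; open, the fingers measure 114 mm over their backs; the gripper's body (76 mm by 85 mm) begins 54 mm behind the grasp point. The pads swing forward as they close: fully open they stand 13 mm farther back than shut.
Start: joints at [1.115, 0.591, 0.048, 1.609, -0.033, 0.943, -0.034], TCP at [0.257, -0.678, 0.199] pointing down, gripper open.
Joint ranges: [-2.69, 2.69], [-0.47, 2.24], [-1.27, 1.36], [0.19, 2.51], [-1.53, 4.68], [0.08, 2.07], [-3.09, 3.09]. Speed limits (rad/s): [2.57, 2.57, 3.14, 3.14, 3.14, 3.14, 3.14].

## Interface

Orientations are given as a unit quaternion [w, x, y, z].
In Python, from cell import get_state, read_camera, camera_params, hand_in gives the robot as it stands.
- The arm moves only by the shell command python3 -m jog 'ROWS' [FORCE]. ROWS is JSON, a list that holds one entry, the list of rows, each a list of 7 numbers: the shift along the world's x, y, z in units of 0.2 m (1.0 is 0.2 m), then the turn, a rotation vector about the world's x, y, z in units of 60 degrees (1.0 is 60 degrees), then the opening, from 0 (shut) to 1 (fully open). In form: [[[x, y, z, rx, ry, rz, jaw], ...]]. A call has 1 to 8 rows; each row shifts and turns the commanded pose from where the row before left it; what a row does not reach is not made up. A row lasts 1/10 s, in which the tool goes at most 50 mm and 8.59 degrees, less where a joint would pass 70% of its speed; a pose out of reach is approached as far as the arm can. A call with a number of a shift or a turn outside -1 to 1 is refused whole. A call with a gripper value outside its range is refused whole. The fingers move at their own pace and stop on an object; FORCE is the grip in N (left out, the last holds). Time passes only in rows, so rows that do not move let the fingers close. It gives the time, the measured TCP pose, the force and the opening at its end, in the units of the state.
- get_state(): the state, without advancing time (a new reading comes with each control period).
- read_camera(name): name is "scene" or "top" or "wrist"; returns (picture, depth): 384x512x3 uint8, red, green, blue; 384x512 float32, m along the optical axis (not along the pixel's ray), 0 where there is no reading.
- camera_params(name): a dict with "camera_matrix" (3x3 intrinsics, pixels), "k1" (the pictures are not rectified: a ray, as slopes to the right and down, at radius r is drawn at 1 + k1 r^2 times it, then the intrinsics apply), "xyz" and "orientation" of the camera in the world. Camera axes: x right, y up, looking along -z (the intrinsics and any distortion apply to the point x, -y, -z); pixel columns grow to the right and rows downward; lengths in m; the calibration is good to about 2 mm. A picture is of the moment at which its call begins: read the wrist's pose just before it. camera_params takes no time and is no camera call; for the wrist camera it gives the pose at the moment of the call.
- hand_in(): hands the job in, once; it reports no verdict.
The state is a dict: "t": time; "joint_pos": joint angles; "qvel": joint speeds; "joint_efforts": joint torques, N m; "ee_pos": TCP position; "tcp_rot": TCP orientation; "force": force on the tool from outside, world axes, zero at the start; "moment": the same for the moment, N m; "opening": finger opening in m.
Only numpy, scipy, OpenCV 4.12 (cv2) and the standard library are available. Lean on these libraries where they do the work, as an engineer would, in place of code of your own. Each camera call takes 0.05 s, during which the arm holds its last target.

## Task

First take the wooden sanding stick off the apron of the bench press and lay it down on the bench. Then take the index key with the narrow tooth by its handle, reach its tooth in under the press head at one end of the mouth, set it on the bed there and drag it gently sideways along the bed until it drops into the hidden slot; stop there and leave the key lying flat on the bed with its tooth in the slot. Leave the other key, the jar and the pliers where they are.

Things in the scene. Friction and masses are not known exactly. Their poses are not given: they have to be found in the camera images.
- press: Grey bench press, fixed, 300 wide. Origin on the bench under the middle of the mouth's front edge; x points into the mouth (mostly to +y of the world), y along the mouth, z up. In mm: head and cheeks fill x 0 to 140, y -150 to 150, z 0 to 195. The mouth through them is y -75 to 75, z 50 to 95, from x 0 to a back wall at x 120. In front, the steel apron, x -130 to 0, y -75 to 75, top at z 50.
- bed (a point): middle of the mouth's front edge at bed height: 50 mm above the press's origin. The bed is flat and runs level from the apron into the mouth.
- visor (a point): middle of the lower front edge of the visor, a 10 mm thick plate that overhangs the apron by 30 mm (x -30 to 0, z 185 to 195 in the press's frame), 300 wide: to hold a key's handle while its tooth is in the slot the gripper must be tilted away from the head (its body over the apron) by some 25 to 45 degrees.
- slide_mid (a point): middle of the bed under the head (x 87.5, y 0, z 50 mm in the press's frame), not the slot. From x 55 to 120 the bed is a clamped slide, flush with the apron, that will not move under less than 200 N. One slot runs through it along x, 14 wide, 16 deep, its middle anywhere from y -35 to 35, different each time and not to be seen from outside: feel for it.
- key: Index key, loose, 0.17 to 0.3 kg, lying on a fixed wooden rest (100 x 50, 25 mm high), tooth end roughly to the world's +y. Steel shank 20 wide (y), 10 thick, x -55 to 85 mm; origin on its underside; x points to the tooth, z up. With the tooth in the slot the shank lies flat on the bed; the key's origin is then best at the mouth's front edge, its x along the press's x.
- key_tooth (a point): Middle of the bottom of the index key's tooth (x 78, z -10 mm in the key's frame). The tooth is 14 long (x 71 to 85), 10 wide (y) and reaches 10 mm below the shank; it overhangs the far end of the rest.
- key_grip (a point): Middle of the index key's handle, where to grip: x -40, z 53 mm in the key's frame. The handle is a flat wooden plate, 12 thick (y), 28 wide, rising 65 mm from the shank's top at x -10 and leaning back 35 degrees towards -x (top at x -52, z 71). Fingers close along the key's y.
- stick: Wooden sanding stick, loose, 150 x 26 x 20 mm, long along its x, origin at the centre of its underside. Starts lying on the press's apron, roughly along the press's x, in the way of the key.
- wide_key: Another key like the index key, on a like rest, but its tooth is 30 mm wide, wider than its shank: not to be moved. Frame as the index key's. The two rests stand to the robot's right, one nearer and one farther, either way round.
- jar: White jar with steel lid, 68 mm across, 85 high, origin under its centre: bystander, beyond the work.
- pliers: Pliers with red grips, 160 long, lying on the bench: bystander.
Mind the look-alikes: they are no part of the job. What is shaped like the key but turquoise is not meant. What is shaped like the stick but orange is not meant.

How it is judged:
On the way, in this order (a step that is already met when the one before it is completed fails the run):
1. the sanding stick lies on the bench, off the press (height (world z) of stick below 0.025 m and contact force between stick and press below 0.1 N and contact force between stick and the fingers below 0.1 N), for 0.2 s.
2. the index key, held, is dragged with its tooth rubbing on the bed under the press head, beside the slot (linear speed of key above 0.003 m/s and z of key_tooth in the frame of press between 0.0475 and 0.053 m and x of key_tooth in the frame of press above 0.055 m and contact force between key and press above 0.2 N and contact force between key and the fingers above 0.5 N and y of key_tooth in the frame of press between -0.075 and 0.075 m), for 0.2 s.
At the end, for the whole second after the job is handed in: The index key lies still and flat (within 0.05 rad) with its tooth at least 6 mm down in the slot under the press head; the stick lies still on the bench (underside below 25 mm), clear of the press; the wide key, the jar and the pliers are within 30 mm of where they were; all is released (z of key_tooth in the frame of press between 0.03 and 0.044 m and x of key_tooth in the frame of press between 0.055 and 0.12 m and y of key_tooth in the frame of press between -0.05 and 0.05 m and angle between key's own z axis and vertical below 0.05 rad and linear speed of each of key, stick below 0.02 m/s and height (world z) of stick below 0.025 m and contact force between stick and press below 0.1 N and distance of each of wide_key, jar, pliers from where it was at the start of the episode below 0.03 m); the robot touches nothing.
It fails at once if the wide key, the jar or the pliers moved by more than 30 mm (distance of any of wide_key, jar, pliers from where it was at the start of the episode above 0.03 m).
It fails at once if the key forced against the press with more than 60 N (contact force between key and press above 60 N).
It also fails if it takes over 67 s, if anything falls off the work surface, if the arm or the gripper's body presses on something with over 40 N, if the wrist force passes 120 N, or if a joint passes its speed limit or range.

## Working session

There is one attempt and no reset: what is moved stays moved. The work goes in short steps, Python scripts to look and compute and a shell command to move; the robot and the scene stay as the last step left them, time stands still between calls to the robot, and variables do not carry over. Pictures are saved under pics/ and viewed, and the job is handed in when it is done.

```bash
mkdir -p pics; ls; python3 - <<'E'
from cell import *
import cv2
print(get_state())
for n in ["scene","top","wrist"]:
    p,d=read_camera(n); cv2.imwrite(f"pics/{n}0.png",cv2.cvtColor(p,cv2.COLOR_RGB2BGR)); print(n,camera_params(n))
    import numpy as np; np.save(f"pics/{n}0_d.npy",d)
E
```

```text
pics
{'t': 0.0, 'joint_pos': array([ 1.11546296,  0.59215827,  0.04828437,  1.60986746, -0.03330109,
        0.94271923, -0.03370037]), 'qvel': array([ 0.00094346,  0.00135888, -0.00062106,  0.00044246,  0.00044541,
        0.00048546, -0.00086652]), 'joint_efforts': array([ 1.16947576e-03, -5.48691988e+01,  1.54620543e+00, -1.98125106e+01,
        9.23125539e-03,  8.81484157e-03, -2.23596817e-05]), 'ee_pos': array([ 0.25632142, -0.6771773 ,  0.19819553]), 'tcp_rot': array([-1.14198736e-03,  9.83670285e-01,  1.79976087e-01, -2.71868671e-04]), 'force': array([ 1.24881658, -0.42705911, -0.01878315]), 'moment': array([-0.00617005, -0.02377422, -0.0266017 ]), 'opening': 0.08541173373913896}
scene {'camera_matrix': array([[367.97541626,   0.        , 254.21013215],
       [  0.        , 367.97541626, 189.69319576],
       [  0.        ,   0.        ,   1.        ]]), 'k1': 0.011005442142161271, 'xyz': array([ 1.09325864, -0.32169404,  0.93612136]), 'orientation': array([0.79608353, 0.25099743, 0.15885228, 0.52727341])}
top {'camera_matrix': array([[359.17059993,   0.        , 256.12289137],
       [  0.        , 359.17059993, 191.79001001],
       [  0.        ,   0.        ,   1.        ]]), 'k1': -0.10746613830468849, 'xyz': array([ 0.34859853, -0.11564844,  1.0537612 ]), 'orientation': array([ 0.72413515,  0.07928303, -0.0741419 , -0.68106201])}
wrist {'camera_matrix': array([[296.45997118,   0.        , 254.70185844],
       [  0.        , 296.45997118, 189.64680918],
       [  0.        ,   0.        ,   1.        ]]), 'k1': -0.009437319637304382, 'xyz': array([ 0.32257452, -0.65203635,  0.37270899]), 'orientation': array([ 0.81434029, -0.11553362,  0.08159943, -0.56288845])}
```

View pics/scene0.png

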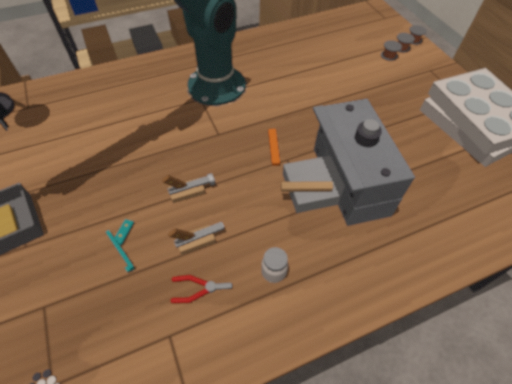

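View pics/top0.png

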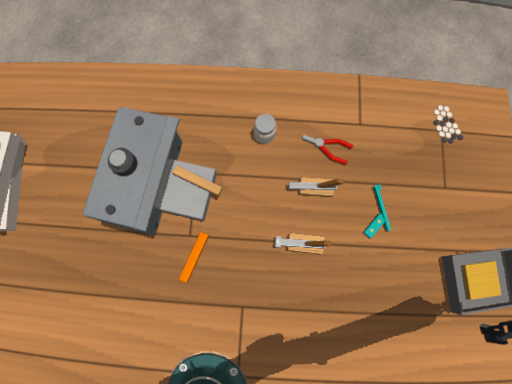

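View pics/wrist0.png

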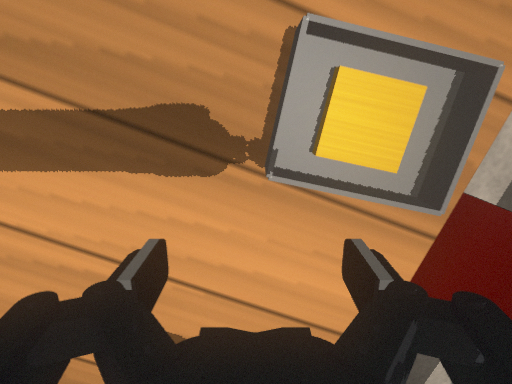

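```bash
cat > h.py <<'E'
import numpy as np, cv2
from scipy.spatial.transform import Rotation as R
from cell import *
def dist(p): return np.array([p["k1"],0,0,0,0])
def ray(p,px):
    u=cv2.undistortPoints(np.array(px,float).reshape(-1,1,2),p["camera_matrix"],dist(p)).reshape(-1,2)
    # model: ray drawn at 1+k1 r^2 : OpenCV forward model
    d=np.c_[u[:,0],-u[:,1],-np.ones(len(u))]
    q=p["orientation"]; return R.from_quat(q[[1,2,3,0]]).apply(d)
def onplane(p,px,z):
    d=ray(p,px); o=np.array(p["xyz"]); return o+d*((z-o[2])/d[:,2])[:,None]
def withdepth(p,px,dep):
    d=ray(p,px); px=np.round(np.array(px).reshape(-1,2)).astype(int)
    return np.array(p["xyz"])+d*dep[px[:,1],px[:,0]][:,None]
def project(p,X):
    q=p["orientation"]; c=R.from_quat(q[[1,2,3,0]]).inv().apply(np.atleast_2d(X)-p["xyz"])
    u=np.c_[c[:,0]/-c[:,2],-c[:,1]/-c[:,2]]; r2=(u**2).sum(1,keepdims=True)
    u=u*(1+p["k1"]*r2); K=p["camera_matrix"]; return u*[K[0,0],K[1,1]]+[K[0,2],K[1,2]]
def st():
    s=get_state(); q=s["tcp_rot"]; r=R.from_quat(q[[1,2,3,0]])
    print("t",round(s["t"],2),"pos",s["ee_pos"].round(4),"y",r.apply([0,1,0]).round(3),"z",r.apply([0,0,1]).round(3),"F",s["force"].round(1),"open",round(s["opening"],4)); return s,r
E
python3 - <<'E'
import cv2,numpy as np
a=cv2.imread("pics/top0.png"); b=cv2.imread("pics/scene0.png")
cv2.imwrite("pics/c1.png",cv2.resize(a[165:265,260:360],None,fx=6,fy=6,interpolation=cv2.INTER_NEAREST))
cv2.imwrite("pics/c2.png",cv2.resize(a[100:290,80:245],None,fx=3.1,fy=3.1,interpolation=cv2.INTER_NEAREST))
cv2.imwrite("pics/c3.png",cv2.resize(b[160:260,150:250],None,fx=6,fy=6,interpolation=cv2.INTER_NEAREST))
E
```

```text
(no output)
```

View pics/c1.png

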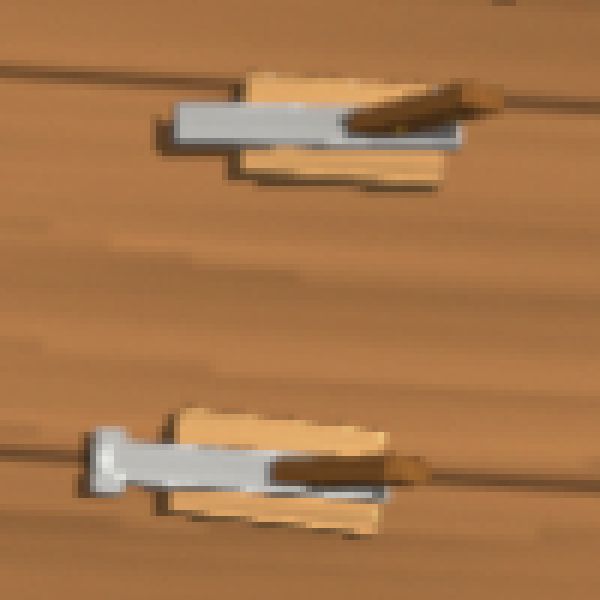

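View pics/c2.png

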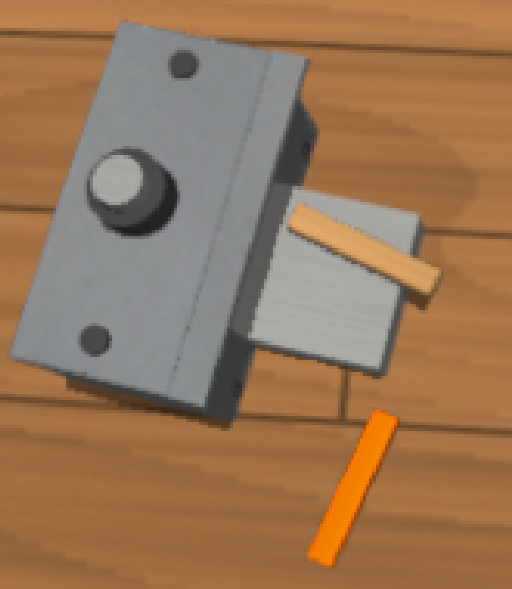

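View pics/c3.png

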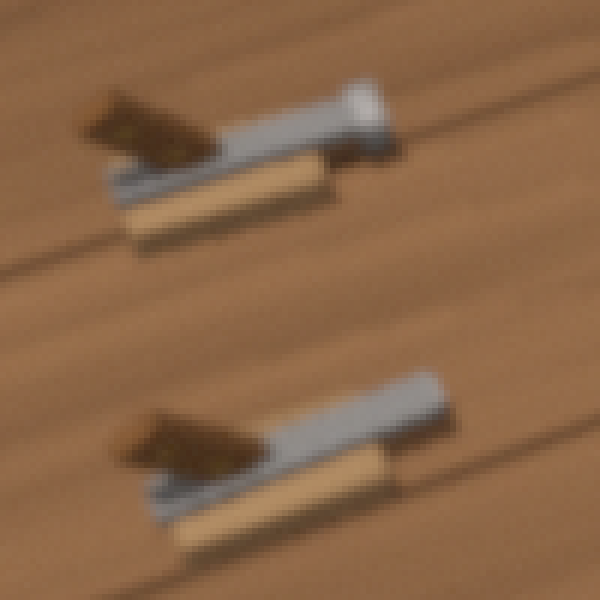

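```bash
cat > m.py <<'E'
from h import *
p=camera_params("top"); im=cv2.imread("pics/top0.png"); d=np.load("pics/top0_d.npy")
H,W=d.shape
uu,vv=np.meshgrid(np.arange(W),np.arange(H)); px=np.c_[uu.ravel(),vv.ravel()]
P=withdepth(p,px,d).reshape(H,W,3); Z=P[...,2]
hsv=cv2.cvtColor(im,cv2.COLOR_BGR2HSV)
print("bench z",np.median(Z[(uu>240)&(uu<280)&(vv>80)&(vv<110)]))
def rect(mask,z,name):
    m=mask.astype(np.uint8); n,l,s,_=cv2.connectedComponentsWithStats(m); k=1+np.argmax(s[1:,4]); m=(l==k)
    q=onplane(p,np.argwhere(m)[:,::-1].astype(float),z)[:,:2]
    r=cv2.minAreaRect(q.astype(np.float32)); 
    print(name,s[k,4],"medZ",np.median(Z[m]).round(4),"centre",np.round(r[0],4),"size",np.round(r[1],4),"ang",round(r[2],2)); print(cv2.boxPoints(r).round(4).tolist()); return m,r
box=lambda a,b,c,e:(uu>=a)&(uu<=b)&(vv>=c)&(vv<=e)
rect((abs(Z-.195)<.008)&box(75,200,95,245),.195,"headtop")
ap=box(150,225,150,230)&(abs(Z-.05)<.006)&(hsv[...,1]<60)
rect(ap,.05,"apron")
wood=(hsv[...,1]>70)&(Z>.06)&(Z<.08)&box(165,225,150,200)
rect(wood,.07,"stick")
for nm,b in (("idx",box(284,345,172,200)),("wide",box(270,335,228,258))):
    sh=b&(hsv[...,1]<60)&(Z>.03)
    rect(sh,.035,nm+" shank")
    rect(b&(Z>.05),.09,nm+" handle")
    r=b&(Z<.03)&(Z>.015)&(hsv[...,2]>170)
    rect(b&(Z>.015)&(hsv[...,1]>60)&(hsv[...,2]>190),.025,nm+" rest")
    print(P[r].mean(0))
E
python3 m.py
```

```text
bench z 0.0005457712209087084
headtop 6784 medZ 0.1953 centre [0.5869 0.2162] size [0.1727 0.3011] ang 80.65
[[0.4242999851703644, 0.15549999475479126], [0.7214999794960022, 0.10649999976158142], [0.7494999766349792, 0.2768999934196472], [0.45239999890327454, 0.32580000162124634]]
apron 2136 medZ 0.0504 centre [0.5798 0.1046] size [0.1473 0.1877] ang 80.7
[[0.47530001401901245, 0.0471000000834465], [0.6606000065803528, 0.01679999940097332], [0.6844000220298767, 0.16210000216960907], [0.499099999666214, 0.19249999523162842]]
stick 475 medZ 0.0703 centre [0.5909 0.0682] size [0.1515 0.027 ] ang 67.55
[[0.5494999885559082, 0.0032999999821186066], [0.574400007724762, -0.007000000216066837], [0.6323000192642212, 0.13300000131130219], [0.6072999835014343, 0.14329999685287476]]
idx shank 239 medZ 0.0355 centre [ 0.6024 -0.2648] size [0.0201 0.1381] ang 1.5
[[0.5906000137329102, -0.19609999656677246], [0.5942000150680542, -0.33410000801086426], [0.614300012588501, -0.3336000144481659], [0.6107000112533569, -0.19550000131130219]]
idx handle 135 medZ 0.0822 centre [ 0.6003 -0.308 ] size [0.017
[... 596 characters left out ...]
609999537467957], [0.42419999837875366, -0.3025999963283539], [0.4526999890804291, -0.301800012588501], [0.4490000009536743, -0.16539999842643738]]
wide handle 123 medZ 0.0872 centre [ 0.43   -0.2788] size [0.0134 0.0648] ang 3.17
[[0.42149999737739563, -0.2468000054359436], [0.4250999987125397, -0.311599999666214], [0.438400000333786, -0.3107999861240387], [0.43479999899864197, -0.24609999358654022]]
wide rest 172 medZ 0.0253 centre [ 0.451  -0.2531] size [0.0957 0.0164] ang 86.72
[[0.4401000142097473, -0.3003999888896942], [0.45649999380111694, -0.3012999892234802], [0.4620000123977661, -0.20579999685287476], [0.4456000030040741, -0.20489999651908875]]
[ 0.43650066 -0.25282487  0.02508139]
```

```bash
python3 - <<'E'
from h import *
p=camera_params("top"); ps=camera_params("scene")
C=lambda x,y:((x-1)/3.1+80,(y-1)/3.1+100)
print(onplane(p,[C(421,216),C(382,375),C(290,185),C(248,340)],.05).round(4))
o=np.array([.578,.1619,0]);a=np.radians(80.65);X=np.array([np.cos(a),np.sin(a),0]);Y=np.array([-X[1],X[0],0]);Z=np.array([0,0,1.])
pts=[o+X*x+Y*y+Z*z for x,y,z in [(-.13,.075,.05),(-.13,-.075,.05),(-.03,.15,.195),(-.03,-.15,.195),(.14,.15,.195),(.14,-.15,.195),(-.03,.075,.05),(-.03,-.075,.05),(-.13,.075,0),(-.13,-.075,0)]]
k=np.array([.6028,-.2798,.025]);b=np.radians(91.5);X=np.array([np.cos(b),np.sin(b),0]);Y=np.array([-X[1],X[0],0])
kp=[k+X*x+Y*y+Z*z for x,y,z in [(-.055,.01,.01),(-.055,-.01,.01),(.085,.01,.01),(.085,-.01,.01),(-.052,0,.071),(-.01,0,.01),(-.04,0,.053)]]
for n,q in (("top",p),("scene",ps)):
    im=cv2.imread(f"pics/{n}0.png"); im=cv2.resize(im,None,fx=4,fy=4)
    for i,u in enumerate(project(q,pts+kp)):
        cv2.circle(im,tuple(int(v) for v in (u+.5)*4),3,(0,0,255) if i<10 else (0,255,0),-1)
    s={"top":((100,340),(80,260),(165,265,270,360)),"scene":((90,225),(270,420),(190,260,150,250))}[n]
    a1=im[s[0][0]*4:(s[0][0]+150)*4,s[1][0]*4:(s[1][0]+150)*4]; cv2.imwrite(f"pics/o_{n}_press.png",a1)
    t=s[2]; cv2.imwrite(f"pics/o_{n}_key.png",cv2.resize(im[t[0]*4:t[1]*4,t[2]*4:t[3]*4],None,fx=1.6,fy=1.6)[:600])
E
```

```text
[[0.6295 0.0206 0.05  ]
 [0.4776 0.0433 0.05  ]
 [0.6526 0.1479 0.05  ]
 [0.5019 0.1703 0.05  ]]
```

View pics/o_top_press.png

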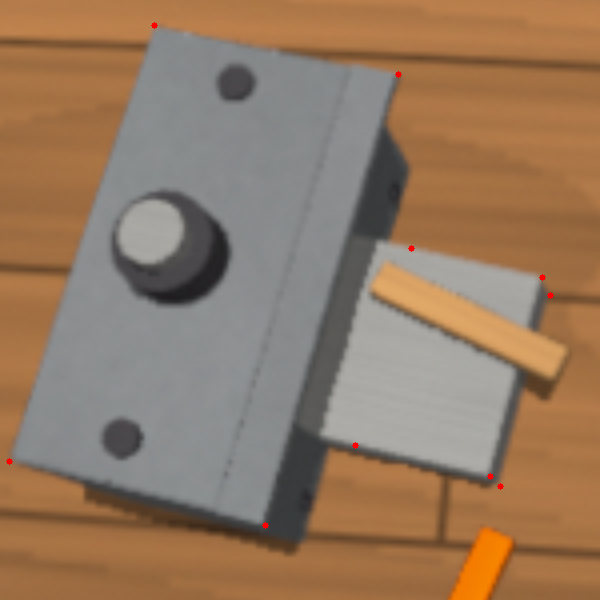

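View pics/o_scene_press.png

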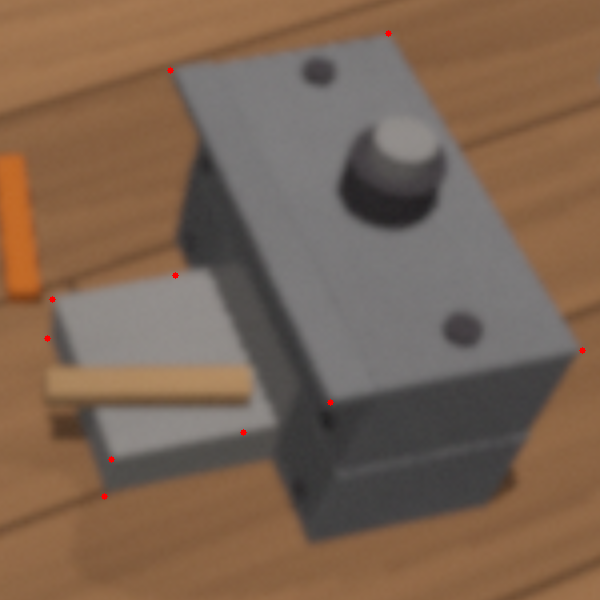

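View pics/o_top_key.png

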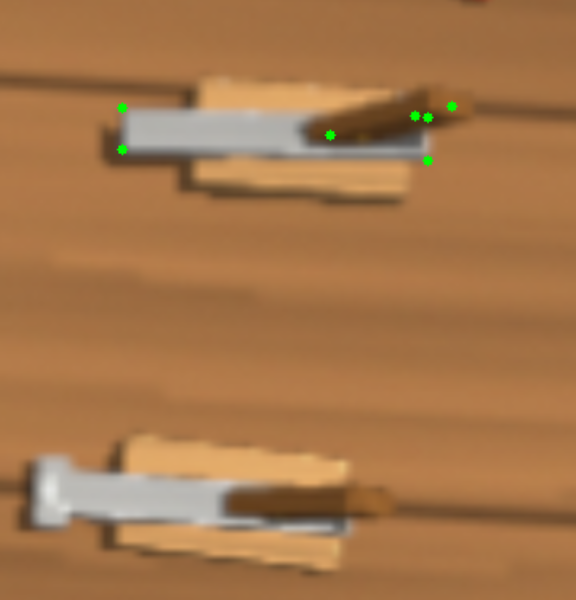

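View pics/o_scene_key.png

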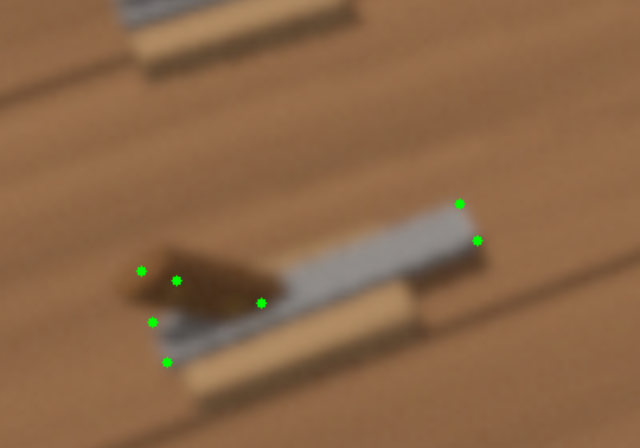

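```bash
python3 -m jog '[[[0.1,0.215,0.01,0,0,0.046,1],[0.1,0.215,0.01,0,0,0.046,1],[0.1,0.215,0.01,0,0,0.046,1],[0.1,0.215,0.01,0,0,0.046,1],[0.1,0.215,0.01,0,0,0.046,1],[0.1,0.215,0.01,0,0,0.046,1],[0.1,0.215,0.01,0,0,0.046,1],[0.1,0.215,0.01,0,0,0.046,1]]]' 40; python3 -c "
from h import *;st()"
```

```text
t: 0.95
ee_pos: [0.417, -0.3322, 0.2154]
tcp_rot: [-0.0, 0.931, 0.366, -0.0]
force: [1.1, -0.6, -0.3]
opening: 0.0853
t 0.95 pos [ 0.417  -0.3322  0.2154] y [ 0.681 -0.732 -0.   ] z [-0. -0. -1.] F [ 1.1 -0.6 -0.3] open 0.0853
```

```bash
python3 -m jog '[[[0.1,0.215,0.01,0,0,0.046,0.7],[0.1,0.215,0.01,0,0,0.046,0.7],[0.1,0.215,0.01,0,0,0.046,0.7],[0.1,0.215,0.01,0,0,0.046,0.7],[0.1,0.215,0.01,0,0,0.046,0.7],[0.1,0.215,0.01,0,0,0.046,0.7],[0.1,0.215,0.0,0,0,0.046,0.7],[0,0,0,0,0,0,0.7]]]'; python3 - <<'E'
from h import *
s,r=st()
p=camera_params("wrist"); im,d=read_camera("wrist"); im=cv2.cvtColor(im,cv2.COLOR_RGB2BGR)
H,W=d.shape;uu,vv=np.meshgrid(np.arange(W),np.arange(H));P=withdepth(p,np.c_[uu.ravel(),vv.ravel()],d).reshape(H,W,3)
hsv=cv2.cvtColor(im,cv2.COLOR_BGR2HSV)
m=(hsv[...,1]>70)&(abs(P[...,2]-.07)<.006)
m=cv2.morphologyEx(m.astype(np.uint8),cv2.MORPH_OPEN,np.ones((5,5)))
n,l,ss,c=cv2.connectedComponentsWithStats(m);k=1+np.argmax(ss[1:,4])
q=onplane(p,np.argwhere(l==k)[:,::-1].astype(float),.07)[:,:2];print(ss[k],cv2.minAreaRect(q.astype(np.float32)))
cv2.imwrite("pics/w1.png",im)
E
```

```text
t: 1.75
ee_pos: [0.5597, -0.0239, 0.228]
tcp_rot: [-0.001, 0.853, 0.521, 0.003]
force: [-0.0, -0.9, -0.7]
opening: 0.0597
t 1.75 pos [ 0.5597 -0.0239  0.228 ] y [ 0.89  -0.456  0.001] z [ 0.004  0.005 -1.   ] F [-0.  -0.9 -0.7] open 0.0597
[ 221    2   36  148 3528] ((0.5888184309005737, 0.0691303238272667), (0.14708758890628815, 0.025684064254164696), 67.44070434570312)
```

View pics/w1.png

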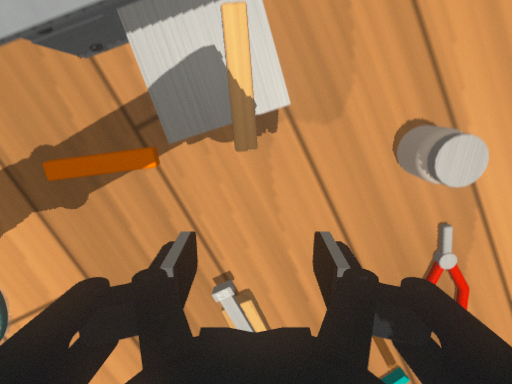

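```bash
python3 -m jog '[[[0.06,0.2,0,0,0,0.038,0.7],[0.06,0.195,0,0,0,0.038,0.7],[0,0,-0.2,0,0,0,0.7],[0,0,-0.24,0,0,0,0.7],[0,0,-0.24,0,0,0,0.7],[0,0,-0.12,0,0,0,0.7],[0,0,-0.065,0,0,0,0.7],[0,0,0,0,0,0,0.7]]]'; python3 -c "
from h import *;st()"
```

```text
t: 2.6
ee_pos: [0.5792, 0.0444, 0.0529]
tcp_rot: [-0.0, 0.836, 0.549, -0.002]
force: [-0.8, -0.1, 0.3]
opening: 0.0598
t 2.6 pos [0.5792 0.0444 0.0529] y [ 0.918 -0.397 -0.003] z [-0.004 -0.001 -1.   ] F [-0.8 -0.1  0.3] open 0.0598
```

```bash
python3 -m jog '[[[0,0,0,0,0,0,0],[0,0,0,0,0,0,0],[0,0,0,0,0,0,0],[0,0,0,0,0,0,0],[0,0,0.15,0,0,0,0],[0.1,0,0.22,0,0,0,0],[0.22,-0.08,0.08,0,0,0,0]]]' 50; python3 -c "
from h import *;st()"
```

```text
t: 3.3
ee_pos: [0.6439, 0.0341, 0.1489]
tcp_rot: [-0.0, 0.834, 0.552, 0.002]
force: [1.8, 0.9, 0.1]
opening: -0.0002
t 3.3 pos [0.6439 0.0341 0.1489] y [ 0.921 -0.39   0.001] z [ 0.002  0.003 -1.   ] F [1.8 0.9 0.1] open -0.0002
```

```bash
cat > snap.py <<'E'
import sys
from h import *
n,f=sys.argv[1:3]
p,d=read_camera(n); im=cv2.cvtColor(p,cv2.COLOR_RGB2BGR); np.save("pics/"+f+"_d.npy",d); cv2.imwrite("pics/"+f+".png",im); st()
E
python3 snap.py scene s1; python3 snap.py wrist w2
```

```text
t 3.35 pos [0.6575 0.0276 0.1517] y [ 0.917 -0.398  0.018] z [ 0.02   0.001 -1.   ] F [ 8.7 -2.7  2.7] open -0.0002
t 3.4 pos [0.654  0.0273 0.1495] y [ 0.916 -0.4    0.014] z [ 0.015 -0.    -1.   ] F [-0.9 -1.1  0.4] open -0.0003
```

View pics/s1.png

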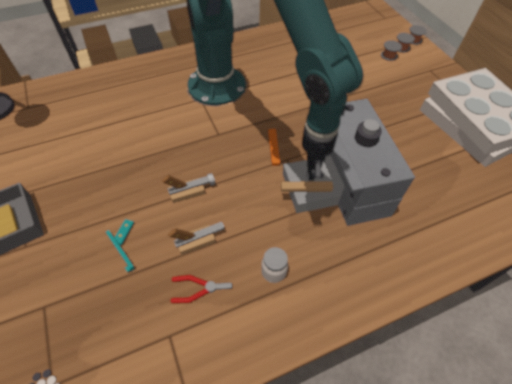

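View pics/w2.png

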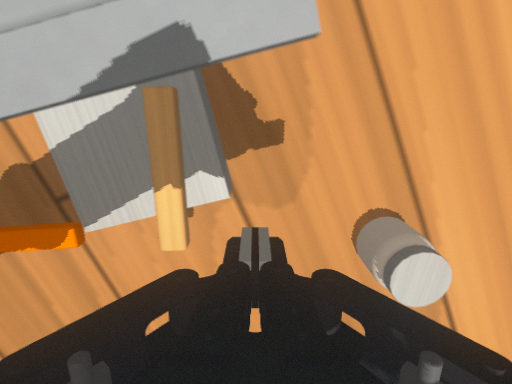

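```bash
cat > stick.py <<'E'
from h import *
s,r=st()
p=camera_params("wrist"); im,d=read_camera("wrist"); im=cv2.cvtColor(im,cv2.COLOR_RGB2BGR)
H,W=d.shape;uu,vv=np.meshgrid(np.arange(W),np.arange(H));P=withdepth(p,np.c_[uu.ravel(),vv.ravel()],d).reshape(H,W,3)
hsv=cv2.cvtColor(im,cv2.COLOR_BGR2HSV)
m=(hsv[...,1]>70)&(abs(P[...,2]-.07)<.006)
m=cv2.morphologyEx(m.astype(np.uint8),cv2.MORPH_OPEN,np.ones((5,5)))
n,l,ss,c=cv2.connectedComponentsWithStats(m);k=1+np.argmax(ss[1:,4])
q=onplane(p,np.argwhere(l==k)[:,::-1].astype(float),.07)[:,:2];print(ss[k],cv2.minAreaRect(q.astype(np.float32)))
E
python3 stick.py
```

```text
t 3.4 pos [0.654  0.0273 0.1495] y [ 0.916 -0.4    0.014] z [ 0.015 -0.    -1.   ] F [-0.9 -1.1  0.4] open -0.0003
[ 144   84   46  166 4989] ((0.5903025269508362, 0.06999824196100235), (0.14734278619289398, 0.02643115445971489), 67.50090789794922)
```

```bash
python3 -m jog '[[[-0.185,0.047,0,0,0,0,0.6],[-0.185,0.047,0,0,0,0,0.6],[0,0,0,0,0,0,0.6],[0,0,0,0,0,0,0.6],[0,0,-0.1,0,0,0,0.6],[0,0,-0.2,0,0,0,0.6],[0,0,-0.18,0,0,0,0.6],[0,0,0,0,0,0,0.6]]]' 40; python3 -m jog '[[[0,0,0,0,0,0,0.1],[0,0,0,0,0,0,0.1],[0,0,0,0,0,0,0.1],[0,0,0,0,0,0,0.1],[0,0,0,0,0,0,0.1],[0,0,0,0,0,0,0.1],[0,0,0,0,0,0,0.1]]]' 40; python3 -c "
from h import *;st()"
```

```text
t: 4.25
ee_pos: [0.5677, 0.0478, 0.0443]
tcp_rot: [-0.002, 0.835, 0.55, -0.004]
force: [-1.1, -0.5, 0.3]
opening: 0.0512
t: 4.95
ee_pos: [0.5707, 0.0487, 0.0486]
tcp_rot: [0.0, 0.835, 0.55, 0.0]
force: [0.1, -0.3, 0.0]
opening: 0.0082
t 4.95 pos [0.5707 0.0487 0.0486] y [ 0.918 -0.396  0.   ] z [ 0. -0. -1.] F [ 0.1 -0.3  0. ] open 0.0082
```

```bash
python3 snap.py scene s2; python3 snap.py wrist w3; python3 - <<'E'
import cv2
b=cv2.imread("pics/s2.png"); cv2.imwrite("pics/s2c.png",cv2.resize(b[120:240,260:420],None,fx=5,fy=5,interpolation=cv2.INTER_CUBIC))
E
```

```text
t 5.0 pos [0.5706 0.0488 0.0485] y [ 0.918 -0.396  0.   ] z [ 0. -0. -1.] F [ 0.3 -0.2 -0.6] open 0.0088
t 5.05 pos [0.5706 0.0487 0.0485] y [ 0.918 -0.396  0.   ] z [ 0. -0. -1.] F [-0.1  0.1 -0.6] open 0.0085
```

View pics/s2c.png

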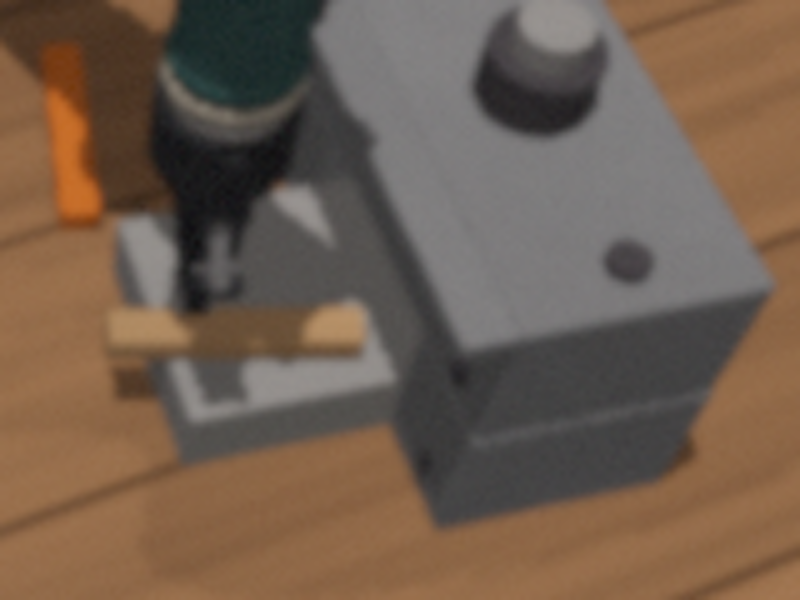

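View pics/w3.png

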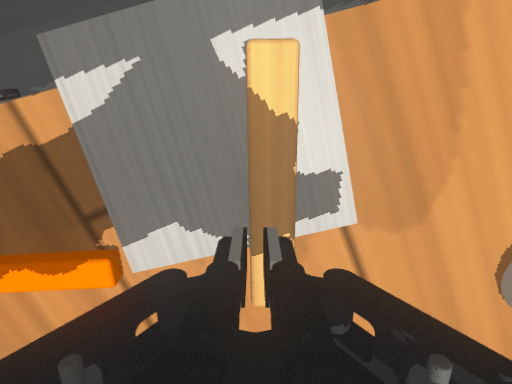

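```bash
python3 - <<'E'
from h import *
d=np.load("pics/w3_d.npy"); p=camera_params("wrist")
for px in [(239,228),(239,232),(239,245),(270,228),(270,232),(275,238),(272,250),(272,200),(150,180),(255,240),(262,280)]:
    print(px,d[px[1],px[0]].round(4),withdepth(p,[px],d).round(4))
s,r=st(); print(project(p,s["ee_pos"]),camera_params("wrist"))
print(r.inv().apply(p["xyz"]-s["ee_pos"]))
E
```

```text
(239, 228) 0.1489 [[0.5671 0.0626 0.0851]]
(239, 232) 0.1433 [[0.5676 0.0628 0.0908]]
(239, 245) 0.1312 [[0.568  0.0621 0.1035]]
(270, 228) 0.1489 [[0.5814 0.0564 0.0851]]
(270, 232) 0.1442 [[0.5812 0.0565 0.0899]]
(275, 238) 0.1369 [[0.5831 0.0561 0.0974]]
(272, 250) 0.1262 [[0.5812 0.0566 0.1086]]
(272, 200) 0.1621 [[0.5868 0.0643 0.0686]]
(150, 180) 0.178 [[0.5229 0.099  0.0501]]
(255, 240) 0.1683 [[0.5688 0.0461 0.069 ]]
(262, 280) 0.1745 [[0.5625 0.0212 0.07  ]]
t 5.05 pos [0.5706 0.0487 0.0485] y [ 0.918 -0.396  0.   ] z [ 0. -0. -1.] F [-0.1  0.1 -0.6] open 0.0085
[[256.03371953 221.13692348]] {'camera_matrix': array([[296.45997118,   0.        , 254.70185844],
       [  0.        , 296.45997118, 189.64680918],
       [  0.        ,   0.        ,   1.        ]]), 'k1': -0.009437319637304382, 'xyz': array([0.59829144, 0.11452513, 0.22266885]), 'orientation': array([ 0.96949752, -0.13802642,  0.02891638, -0.20046724])}
[ 0.07137467 -0.00062852 -0.17421868]
```

```bash
python3 - <<'E'
from h import *
p=camera_params("wrist"); s,r=st()
for f in ["w2","w3"]:
    d=np.load(f"pics/{f}_d.npy")
    for c in ([248,262] if f=="w2" else [236,239,268,272]):
        rows=np.arange(220,262,4); px=[(c,v) for v in rows]
        P=withdepth(p,px,d); T=r.inv().apply(P-s["ee_pos"])
        print(f,c); print(np.c_[rows,T*1000].round(0).tolist())
E
```

```text
t 5.05 pos [0.5706 0.0487 0.0485] y [ 0.918 -0.396  0.   ] z [ 0. -0. -1.] F [-0.1  0.1 -0.6] open 0.0085
w2 248
[[220.0, -60.0, -9.0, 151.0], [224.0, -66.0, -9.0, 152.0], [228.0, 11.0, -4.0, -37.0], [232.0, 11.0, -4.0, -42.0], [236.0, 11.0, -4.0, -46.0], [240.0, 11.0, -4.0, -51.0], [244.0, 11.0, -4.0, -54.0], [248.0, 11.0, -4.0, -58.0], [252.0, 11.0, -4.0, -62.0], [256.0, 12.0, -4.0, -66.0], [260.0, 12.0, -3.0, -69.0]]
w2 262
[[220.0, -61.0, 8.0, 152.0], [224.0, -66.0, 8.0, 153.0], [228.0, 11.0, 3.0, -37.0], [232.0, 11.0, 3.0, -41.0], [236.0, 11.0, 3.0, -46.0], [240.0, 11.0, 3.0, -50.0], [244.0, 11.0, 2.0, -54.0], [248.0, 11.0, 2.0, -58.0], [252.0, 11.0, 2.0, -62.0], [256.0, 11.0, 2.0, -65.0], [260.0, 12.0, 2.0, -69.0]]
w3 236
[[220.0, 2.0, -13.0, -2.0], [224.0, -1.0, -13.0, -1.0], [228.0, 11.0, -10.0, -36.0], [232.0, 11.0, -10.0, -42.0], [236.0, 11.0, -10.0, -45.0], [240.0, 11.0, -9.0, -50.0], [244.0, 11.0, -9.0, -54.0], [248.0, 11.0, -9.0, -58.0], [252.0, 12.0, -9.0, -63.0], [256.0, 12.0, -8.0, -66.0], [260.0, 11.0, -8.0, -68.0]]
w3 239
[[220.0, 1.0, -11.0, -1.0], [224.0, -2.0, -1
[... 170 characters left out ...]
, -58.0], [252.0, 12.0, -7.0, -63.0], [256.0, 11.0, -7.0, -65.0], [260.0, 12.0, -7.0, -69.0]]
w3 268
[[220.0, 10.0, 7.0, -22.0], [224.0, 7.0, 7.0, -21.0], [228.0, 11.0, 6.0, -37.0], [232.0, 12.0, 6.0, -42.0], [236.0, 11.0, 5.0, -46.0], [240.0, 12.0, 5.0, -51.0], [244.0, 11.0, 5.0, -54.0], [248.0, 11.0, 5.0, -58.0], [252.0, 11.0, 5.0, -61.0], [256.0, 12.0, 5.0, -66.0], [260.0, 11.0, 5.0, -68.0]]
w3 272
[[220.0, 9.0, 9.0, -20.0], [224.0, 7.0, 9.0, -22.0], [228.0, 11.0, 8.0, -36.0], [232.0, 11.0, 8.0, -42.0], [236.0, 11.0, 7.0, -46.0], [240.0, 12.0, 7.0, -51.0], [244.0, 11.0, 7.0, -54.0], [248.0, 12.0, 7.0, -59.0], [252.0, 11.0, 7.0, -62.0], [256.0, 11.0, 6.0, -65.0], [260.0, 12.0, 6.0, -69.0]]
```

```bash
python3 -m jog '[[[0.05,-0.022,0,0,0,0,0.65],[0,0,0,0,0,0,0.65],[0,0,0,0,0,0,0.65],[0,0,0,0,0,0,0.65],[0,0,0,0,0,0,0.65],[0,0,-0.08,0,0,0,0.65],[0,0,-0.07,0,0,0,0.65],[0,0,0,0,0,0,0.65]]]' 40; python3 -m jog '[[[0,0,0,0,0,0,0],[0,0,0,0,0,0,0],[0,0,0,0,0,0,0],[0,0,0,0,0,0,0],[0,0,0,0,0,0,0],[0,0,0,0,0,0,0]]]' 40; python3 -c "
from h import *;st()"
```

```text
t: 5.85
ee_pos: [0.5787, 0.0441, 0.0165]
tcp_rot: [-0.001, 0.835, 0.55, -0.002]
force: [-0.4, 0.3, 0.7]
opening: 0.0551
t: 6.45
ee_pos: [0.581, 0.0444, 0.0189]
tcp_rot: [0.0, 0.835, 0.55, 0.0]
force: [-0.8, 0.3, 3.1]
opening: 0.0255
t 6.45 pos [0.581  0.0444 0.0189] y [ 0.918 -0.396  0.001] z [ 0.001  0.    -1.   ] F [-0.8  0.3  3.1] open 0.0255
```

```bash
python3 -m jog '[[[0,0,0.1,0,0,0,0],[0.05,0,0.1,0,0,0,0],[0.2,-0.07,0.0,0,0,0,0],[0.22,-0.1,0,0,0,0,0],[0.2,-0.1,0,0,0,0,0],[0.1,-0.03,0,0,0,0,0],[0,0,0,0,0,0,0]]]'; python3 snap.py wrist w4
```

```text
t: 7.15
ee_pos: [0.7379, -0.0188, 0.058]
tcp_rot: [0.001, 0.837, 0.548, 0.001]
force: [-1.1, -0.1, -0.2]
opening: 0.0255
t 7.2 pos [ 0.7351 -0.0168  0.0577] y [ 0.918 -0.398 -0.   ] z [-0. -0. -1.] F [ 0.1 -0.5 -0.6] open 0.0251
```

View pics/w4.png

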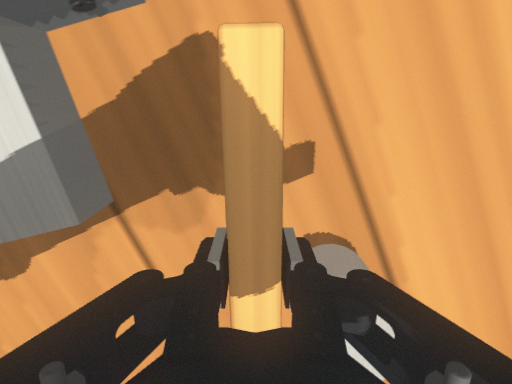

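```bash
python3 -m jog '[[[0,0,-0.2,0,0,0,0],[0,0,-0.15,0,0,0,0],[0,0,-0.06,0,0,0,0],[0,0,-0.03,0,0,0,0],[0,0,0,0,0,0,0],[0,0,0,0,0,0,0.7],[0,0,0,0,0,0,0.7],[0,0,0,0,0,0,0.7]]]'; python3 -m jog '[[[0,0,0,0,0,0,0.7],[0,0,0.1,0,0,0,0.7],[0,0,0.2,0,0,0,0.7],[0,0,0.25,0,0,0,0.7],[0,0,0.25,0,0,0,0.7]]]'; python3 snap.py wrist w5
```

```text
t: 8.0
ee_pos: [0.7356, -0.0157, -0.0284]
tcp_rot: [0.001, 0.835, 0.55, 0.001]
force: [-0.6, -0.3, -0.6]
opening: 0.0599
t: 8.5
ee_pos: [0.7344, -0.0157, 0.1332]
tcp_rot: [0.0, 0.835, 0.55, 0.0]
force: [0.9, 0.3, 0.9]
opening: 0.0598
t 8.55 pos [ 0.741 -0.015  0.144] y [ 0.918 -0.396  0.015] z [ 0.017  0.001 -1.   ] F [1.1 0.4 5. ] open 0.0599
```

View pics/w5.png

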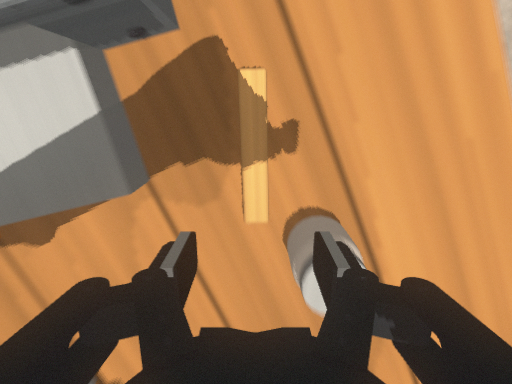

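```bash
python3 -m jog '[[[-0.082,-0.2,0,0,0,0.14,0.7],[-0.082,-0.2,0,0,0,0.14,0.7],[-0.082,-0.2,0,0,0,0.14,0.7],[-0.082,-0.2,0,0.117,0,0,0.7],[-0.082,-0.2,-0.03,0.117,0,0,0.7],[-0.082,-0.2,-0.03,0.117,0,0,0.7],[-0.082,-0.2,-0.03,0.117,0,0,0.7],[-0.082,-0.2,-0.03,0.117,0,0,0.7]]]';  python3 -m jog '[[[0,0,0,0,0,0,0.6],[0,0,0,0,0,0,0.6]]]'; python3 snap.py wrist w6
```

```text
t: 9.35
ee_pos: [0.603, -0.3393, 0.1086]
tcp_rot: [-0.209, 0.663, 0.685, 0.219]
force: [1.7, -0.5, -0.0]
opening: 0.0597
t: 9.55
ee_pos: [0.601, -0.3411, 0.1042]
tcp_rot: [-0.21, 0.666, 0.682, 0.216]
force: [-0.1, 0.9, 0.2]
opening: 0.0515
t 9.6 pos [ 0.603  -0.337   0.1065] y [1.    0.024 0.019] z [ 0.002  0.575 -0.818] F [-0.1  0.6  1. ] open 0.0513
```

View pics/w6.png

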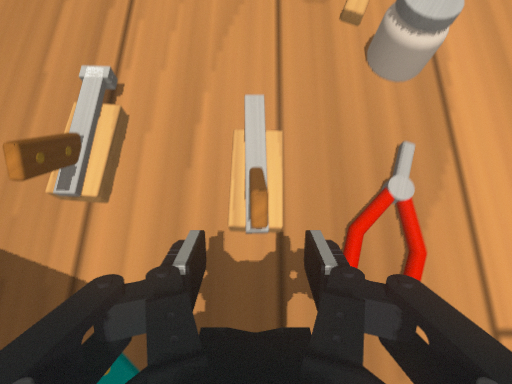

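```bash
python3 - <<'E'
from h import *
p=camera_params("wrist"); s,r=st(); im=cv2.imread("pics/w6.png"); d=np.load("pics/w6_d.npy")
H,W=d.shape;uu,vv=np.meshgrid(np.arange(W),np.arange(H));P=withdepth(p,np.c_[uu.ravel(),vv.ravel()],d).reshape(H,W,3)
hsv=cv2.cvtColor(im,cv2.COLOR_BGR2HSV)
b=(uu>225)&(uu<290)&(vv>85)&(vv<238)
m=b&(abs(P[...,2]-.035)<.004)&(hsv[...,1]<70)
q=onplane(p,np.argwhere(m)[:,::-1].astype(float),.035)[:,:2];print(m.sum(),cv2.minAreaRect(q.astype(np.float32)), cv2.boxPoints(cv2.minAreaRect(q.astype(np.float32))).round(4).tolist())
c=[]
for v in range(100,228,4):
    cc=np.where(m[v])[0]
    if len(cc)>4 and v<170: c.append(onplane(p,[((cc[0]+cc[-1])/2,v)],.035)[0,:2])
c=np.array(c);print(np.polyfit(c[:,1],c[:,0],1),c[0],c[-1])
m2=b&(P[...,2]>.045)
print("handle",m2.sum(),P[m2].mean(0),P[m2].min(0),P[m2].max(0))
for v in range(170,226,6):
    cc=np.where(m2[v])[0]
    if len(cc): print(v,P[v,cc].mean(0).round(4),len(cc))
r0=b&(abs(P[...,2]-.025)<.004)
E
```

```text
t 9.6 pos [ 0.603  -0.337   0.1065] y [1.    0.024 0.019] z [ 0.002  0.575 -0.818] F [-0.1  0.6  1. ] open 0.0513
1755 ((0.6026933789253235, -0.26024162769317627), (0.01932690478861332, 0.13983339071273804), 1.9283674955368042) [[0.5906999707221985, -0.1906999945640564], [0.5953999757766724, -0.3303999900817871], [0.6147000193595886, -0.329800009727478], [0.6100000143051147, -0.1899999976158142]]
[-0.03838752  0.59241626] [ 0.59996831 -0.1952289 ] [ 0.60314203 -0.26998129]
handle 1042 [ 0.60399474 -0.31926111  0.09812354] [ 0.59732226 -0.37870671  0.0454196 ] [ 0.61057146 -0.27433054  0.28979946]
170 [ 0.603  -0.2793  0.0524] 12
176 [ 0.6029 -0.292   0.0704] 14
182 [ 0.6035 -0.3026  0.0852] 16
188 [ 0.6037 -0.312   0.0988] 17
194 [ 0.604  -0.3183  0.105 ] 18
200 [ 0.6042 -0.3219  0.1032] 18
206 [ 0.6043 -0.3251  0.1002] 18
212 [ 0.6048 -0.3287  0.0983] 17
218 [ 0.6049 -0.3323  0.0962] 17
224 [ 0.605  -0.3357  0.0934] 17
```

```bash
cat > go.py <<'E'
from h import *
def ideal(ang,tilt):
    a=np.radians(ang);t=np.radians(tilt);k=np.array([np.cos(a),np.sin(a),0]);Z=np.array([0,0,1.])
    z=k*np.sin(t)-Z*np.cos(t);y=np.array([k[1],-k[0],0]);x=np.cross(y,z);return R.from_matrix(np.c_[x,y,z])
def delta(grip,ang,tilt,back=0):
    s,r=st();T=ideal(ang,tilt);zt=T.apply([0,0,1]);tgt=np.array(grip)+zt*(.055-back)
    print("target",tgt.round(4),"shift units",((tgt-s["ee_pos"])/.2).round(3),"turn units",((T*r.inv()).as_rotvec()/np.radians(60)).round(3))
E
python3 -m jog '[[[0,0,0,0,0,0,0.6],[0,0,0,0,0,0,0.6]]]'>/dev/null
python3 -c "
from go import *
delta([.6045,-.317,.078],92,35,.06);delta([.6045,-.317,.078],92,35)"
```

```text
t 9.8 pos [ 0.605  -0.3328  0.1085] y [0.999 0.032 0.021] z [-0.001  0.574 -0.819] F [1.  0.1 0.4] open 0.0512
target [ 0.6046 -0.3199  0.0821] shift units [-0.002  0.065 -0.132] turn units [-0.001  0.02   0.003]
t 9.8 pos [ 0.605  -0.3328  0.1085] y [0.999 0.032 0.021] z [-0.001  0.574 -0.819] F [1.  0.1 0.4] open 0.0512
target [ 0.6034 -0.2855  0.0329] shift units [-0.008  0.236 -0.378] turn units [-0.001  0.02   0.003]
```

```bash
python3 -m jog '[[[-0.002,0.065,-0.132,0,0.02,0.003,0.6],[0,0,0,0,0,0,0.6],[-0.002,0.06,-0.08,0,0,0,0.6],[-0.002,0.06,-0.08,0,0,0,0.6],[-0.002,0.051,-0.086,0,0,0,0.6],[0,0,0,0,0,0,0.6]]]'; python3 snap.py wrist w7;python3 -c "
from go import *
delta([.6045,-.317,.078],92,35)"
```

```text
t: 10.4
ee_pos: [0.6005, -0.2851, 0.0302]
tcp_rot: [-0.22, 0.662, 0.685, 0.209]
force: [-0.1, 0.7, -0.7]
opening: 0.0517
t 10.45 pos [ 0.6015 -0.2868  0.0312] y [ 0.999  0.033 -0.003] z [-0.021  0.576 -0.817] F [-1.2 -0.5  0.5] open 0.0513
t 10.45 pos [ 0.6015 -0.2868  0.0312] y [ 0.999  0.033 -0.003] z [-0.021  0.576 -0.817] F [-1.2 -0.5  0.5] open 0.0513
target [ 0.6034 -0.2855  0.0329] shift units [0.009 0.007 0.009] turn units [-0.003 -0.003  0.002]
```

View pics/w7.png

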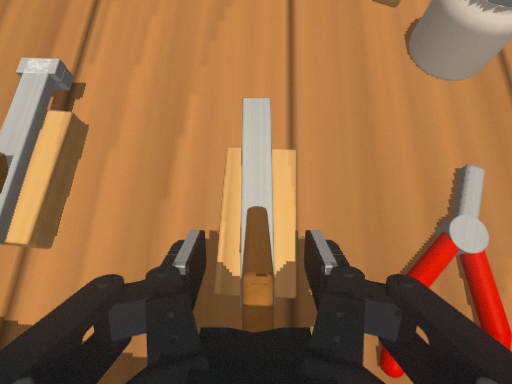

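```bash
python3 -m jog '[[[0.009,0.007,0.009,0,0,0,0.6],[0,0,0,0,0,0,0],[0,0,0,0,0,0,0],[0,0,0,0,0,0,0],[0,0,0,0,0,0,0],[0,0,0,0,0,0,0],[0,0,0,0,0,0,0],[0,0,0,0,0,0,0]]]' 80; python3 -m jog '[[[0,0,0.1,0,0,0,0],[0,0,0.15,0,0,0,0],[0,0,0.15,0,0,0,0],[0,0,0,0,0,0,0],[0,0,0,0,0,0,0]]]'; python3 snap.py wrist w8
```

```text
t: 11.25
ee_pos: [0.6037, -0.2877, 0.0332]
tcp_rot: [-0.217, 0.664, 0.684, 0.209]
force: [-1.4, -2.0, 4.7]
opening: 0.0111
t: 11.75
ee_pos: [0.6039, -0.2871, 0.1133]
tcp_rot: [-0.216, 0.664, 0.685, 0.209]
force: [-0.2, 0.1, -2.9]
opening: 0.0107
t 11.8 pos [ 0.6029 -0.287   0.112 ] y [ 1.     0.031 -0.003] z [-0.02   0.574 -0.818] F [ 0.  -0.5 -2.1] open 0.0109
```

View pics/w8.png

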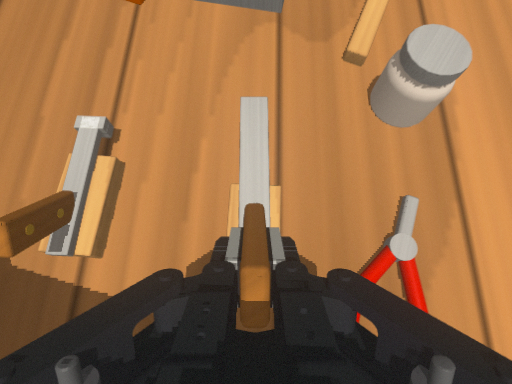

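```bash
cat > key.py <<'E'
import sys
from go import *
def keypose(f,vr=(92,195)):
    p=camera_params("wrist"); s,r=st(); im=cv2.imread(f"pics/{f}.png"); d=np.load(f"pics/{f}_d.npy")
    H,W=d.shape;uu,vv=np.meshgrid(np.arange(W),np.arange(H));P=withdepth(p,np.c_[uu.ravel(),vv.ravel()],d).reshape(H,W,3)
    hsv=cv2.cvtColor(im,cv2.COLOR_BGR2HSV)
    m=(uu>232)&(uu<280)&(vv>vr[0]-6)&(vv<vr[1])&(hsv[...,1]<70)
    T=r.inv().apply((P[m]-s["ee_pos"]))
    # keep plausible depth
    ok=(np.abs(T[:,1])<.014); Q=P[m][ok]; 
    med=np.median(Q,0); c=Q-med; 
    for _ in range(3):
        u,S,V=np.linalg.svd(Q-Q.mean(0),full_matrices=False); n=V[2]*np.sign(V[2,2]); res=(Q-Q.mean(0))@n; Q=Q[np.abs(res)<max(.003,2*res.std())]
    xk=V[0]*np.sign(V[0,1]); 
    print("n",len(Q),"normal",n.round(4),"axis",xk.round(4),"ang",np.degrees(np.arctan2(xk[1],xk[0])).round(2),"pitch(up+)deg",np.degrees(np.arcsin(xk[2])).round(2),"thick sd",S[2]/np.sqrt(len(Q)))
    far=(Q@xk).max(); tip=Q.mean(0)+xk*(far-Q.mean(0)@xk)
    # tip = (85,0,10) in key frame
    org=tip-xk*.085-n*.010; tooth=tip-xk*.007-n*.020
    print("tip",tip.round(4),"org",org.round(4),"toothbottom",tooth.round(4),"in tool",(r.inv().apply(tooth-s["ee_pos"])).round(4))
    o=np.array([.578,.1619,0]);a=np.radians(80.65);X=np.array([np.cos(a),np.sin(a),0]);Y=np.array([-X[1],X[0],0])
    v=tooth-o;print("tooth in press frame mm",(np.array([v@X,v@Y,v[2]])*1000).round(1),"tilt deg",np.degrees(np.arccos(n[2])).round(2))
    return r,s,tooth,xk,n
if __name__=="__main__": keypose(sys.argv[1])
E
python3 key.py w8
```

```text
t 11.8 pos [ 0.6029 -0.287   0.112 ] y [ 1.     0.031 -0.003] z [-0.02   0.574 -0.818] F [ 0.  -0.5 -2.1] open 0.0109
n 2809 normal [-0.9995 -0.0319  0.0062] axis [-0.0325  0.9848 -0.1708] ang 91.89 pitch(up+)deg -9.84 thick sd 0.00564296498376051
tip [ 0.5989 -0.1955  0.1075] org [ 0.6117 -0.2789  0.122 ] toothbottom [ 0.6191 -0.2017  0.1086] in tool [0.0674 0.0189 0.0514]
tooth in press frame mm [-352.1  -99.7  108.6] tilt deg 89.64
```

```bash
cat > key.py <<'E'
import sys
from go import *
def keypose(f,r0=60,r1=195):
    p=camera_params("wrist"); s,r=st(); im=cv2.imread(f"pics/{f}.png"); d=np.load(f"pics/{f}_d.npy")
    pts=[]
    rows=[]
    for v in range(r0,r1):
        P=withdepth(p,[(c,v) for c in range(225,290)],d); T=r.inv().apply(P-s["ee_pos"])
        ok=(np.abs(T[:,1])<.016)&(np.abs(T[:,2]-.03)<.045)&(T[:,0]>.0)
        if ok.sum()>=8 : rows.append((v,P[ok].mean(0),T[ok].mean(0),ok.sum()))
    v=np.array([x[0] for x in rows]);Q=np.array([x[1] for x in rows]);TT=np.array([x[2] for x in rows])
    print(v[0],v[-1],[ (a[0],a[1].round(3).tolist(),a[3]) for a in rows[::16]])
    u,S,V=np.linalg.svd(Q-Q.mean(0),full_matrices=False); xk=V[0]*np.sign(V[0,1])
    yk=r.apply([0,-1,0]); n=np.cross(xk,yk); n/=np.linalg.norm(n)
    print("rms",S[1:]/np.sqrt(len(Q)),"axis",xk.round(4),"ang",np.degrees(np.arctan2(xk[1],xk[0])).round(2),"pitch(up+)deg",np.degrees(np.arcsin(xk[2])).round(2))
    tip=Q.mean(0)+xk*((Q-Q.mean(0))@xk).max()
    org=tip-xk*.085-n*.010; tooth=tip-xk*.007-n*.020
    print("tip",tip.round(4),"org",org.round(4),"toothbottom",tooth.round(4),"in tool",(r.inv().apply(tooth-s["ee_pos"])).round(4))
    o=np.array([.578,.1619,0]);a=np.radians(80.65);X=np.array([np.cos(a),np.sin(a),0]);Y=np.array([-X[1],X[0],0])
    w=tooth-o;print("tooth in press frame mm",(np.array([w@X,w@Y,w[2]])*1000).round(1))
    return r,s,tooth,xk,n
if __name__=="__main__": keypose(*sys.argv[1:2],*map(int,sys.argv[2:]))
E
python3 key.py w8
```

```text
t 11.8 pos [ 0.6029 -0.287   0.112 ] y [ 1.     0.031 -0.003] z [-0.02   0.574 -0.818] F [ 0.  -0.5 -2.1] open 0.0109
96 194 [(96, [0.599, -0.194, 0.114], np.int64(26)), (112, [0.599, -0.208, 0.113], np.int64(28)), (128, [0.6, -0.221, 0.114], np.int64(28)), (144, [0.6, -0.233, 0.114], np.int64(29)), (160, [0.6, -0.245, 0.114], np.int64(30)), (176, [0.601, -0.257, 0.114], np.int64(30)), (192, [0.601, -0.268, 0.114], np.int64(31))]
rms [0.00012643 0.00010126] axis [-0.033   0.9995  0.0021] ang 91.89 pitch(up+)deg 0.12
tip [ 0.5988 -0.1945  0.1137] org [ 0.6016 -0.2794  0.1035] toothbottom [ 0.599  -0.2014  0.0937] in tool [ 0.0596 -0.0012  0.0642]
tooth in press frame mm [-355.1  -79.7   93.7]
```

```bash
cat > tt.py <<'E'
from go import *
import sys
TO=np.array([.0596,-.0012,.0642]); 
o=np.array([.578,.1619,0]);a=np.radians(80.65);PX=np.array([np.cos(a),np.sin(a),0]);PY=np.array([-PX[1],PX[0],0])
def where(T0=TO):
    s,r=st(); t=s["ee_pos"]+r.apply(T0); w=t-o; pf=np.array([w@PX,w@PY,w[2]])*1000
    print("tooth press mm",pf.round(1),"key pitch~",np.degrees(np.arcsin(-r.apply([0,0,1])[2])).round(2)-55); return s,r,t
def to(px,py,pz,ang=None):
    s,r,t=where(); tgt=o+PX*px/1000+PY*py/1000; tgt[2]=pz/1000
    if ang is not None:
        T=ideal(ang-.5,35); rv=(T*r.inv()).as_rotvec()/np.radians(60); print("turn",rv.round(3)); r=T
    tcp=tgt-r.apply(TO); print("to",px,py,pz,"tcp",tcp.round(4),"shift units",((tcp-s["ee_pos"])/.2).round(3))
if __name__=="__main__":
    v=list(map(float,sys.argv[1:])); to(*v) if v else where()
E
python3 tt.py -40 50 57 80.65; python3 tt.py 74 50 57 80.65
```

```text
t 11.8 pos [ 0.6029 -0.287   0.112 ] y [ 1.     0.031 -0.003] z [-0.02   0.574 -0.818] F [ 0.  -0.5 -2.1] open 0.0109
tooth press mm [-355.1  -79.8   93.7] key pitch~ -0.0799999999999983
turn [-0.002 -0.003 -0.193]
to -40.0 50.0 57.0 tcp [0.5087 0.046  0.0754] shift units [-0.471  1.665 -0.183]
t 11.8 pos [ 0.6029 -0.287   0.112 ] y [ 1.     0.031 -0.003] z [-0.02   0.574 -0.818] F [ 0.  -0.5 -2.1] open 0.0109
tooth press mm [-355.1  -79.8   93.7] key pitch~ -0.0799999999999983
turn [-0.002 -0.003 -0.193]
to 74.0 50.0 57.0 tcp [0.5272 0.1585 0.0754] shift units [-0.378  2.227 -0.183]
```

```bash
python3 -m jog '[[[-0.059,0.2,0,0,0,-0.031,0],[-0.059,0.21,0,0,0,-0.031,0],[-0.059,0.21,0,0,0,-0.031,0],[-0.059,0.21,0,0,0,-0.031,0],[-0.059,0.21,-0.02,0,0,-0.031,0],[-0.059,0.21,-0.04,0,0,-0.032,0],[-0.059,0.21,-0.06,0,0,0,0],[-0.058,0.205,-0.063,0,0,0,0]]]';python3 -m jog '[[[0,0,0,0,0,0,0],[0,0,0,0,0,0,0]]]'>/dev/null; python3 snap.py wrist w9; python3 key.py w9 20; python3 tt.py 74 50 57
```

```text
t: 12.6
ee_pos: [0.5074, 0.0471, 0.0749]
tcp_rot: [-0.196, 0.728, 0.615, 0.229]
force: [1.5, 0.6, -2.1]
opening: 0.011
t 12.85 pos [0.5091 0.0457 0.0751] y [ 0.986 -0.165 -0.003] z [ 0.092  0.568 -0.818] F [ 0.1 -0.3 -1.7] open 0.0112
t 12.85 pos [0.5091 0.0457 0.0751] y [ 0.986 -0.165 -0.003] z [ 0.092  0.568 -0.818] F [ 0.1 -0.3 -1.7] open 0.0112
20 194 [(20, [0.53, 0.17, 0.111], np.int64(49)), (36, [0.53, 0.17, 0.099], np.int64(46)), (110, [0.521, 0.125, 0.077], np.int64(28)), (126, [0.521, 0.117, 0.069], np.int64(40)), (142, [0.519, 0.104, 0.069], np.int64(40)), (158, [0.517, 0.092, 0.069], np.int64(41)), (174, [0.515, 0.08, 0.069], np.int64(42)), (190, [0.513, 0.068, 0.069], np.int64(43))]
rms [0.00636502 0.00051152] axis [0.1532 0.9305 0.3327] ang 80.65 pitch(up+)deg 19.43
tip [0.5304 0.1746 0.0984] org [0.5179 0.0988 0.0607] toothbottom [0.5303 0.1747 0.0772] in tool [ 0.1081 -0.0004  0.0735]
tooth in press frame mm [ 4.9 49.1 77.2]
t 12.85 pos [0.5091 0.0457 0.0751] y [ 0.986 -0.165 -0.003] z [ 0.092  0.568 -0.818] F [ 0.1 -0.3 -1.7] open 0.0112
tooth press mm [-40.2  50.1  56.9] key pitch~ -0.11999999999999744
to 74.0 50.0 57.0 tcp [0.5278 0.1583 0.0752] shift units [0.093 0.563 0.   ]
```

View pics/w9.png

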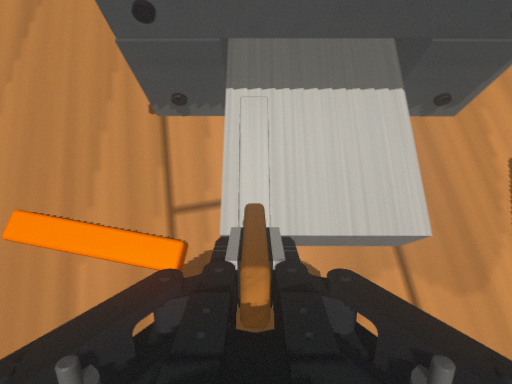

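```bash
python3 -m jog '[[[0.016,0.1,0,0,0,0,0],[0.023,0.14,0,0,0,0,0],[0.023,0.14,0,0,0,0,0],[0.018,0.11,0,0,0,0,0],[0.013,0.073,0,0,0,0,0],[0,0,0,0,0,0,0]]]'; python3 tt.py; python3 snap.py scene s3; python3 snap.py wrist w10
```

```text
t: 13.45
ee_pos: [0.5293, 0.1595, 0.0764]
tcp_rot: [-0.196, 0.727, 0.616, 0.23]
force: [-0.2, -0.1, -1.7]
opening: 0.0109
t 13.45 pos [0.5293 0.1595 0.0764] y [ 0.986 -0.164 -0.001] z [ 0.094  0.568 -0.817] F [-0.2 -0.1 -1.7] open 0.0109
tooth press mm [75.4 48.7 58.3] key pitch~ -0.1700000000000017
t 13.5 pos [0.5291 0.158  0.0759] y [ 0.986 -0.166 -0.001] z [ 0.094  0.567 -0.818] F [ 0.3  0.  -1.9] open 0.0109
t 13.55 pos [0.5289 0.1569 0.0756] y [ 0.986 -0.167 -0.002] z [ 0.095  0.567 -0.818] F [ 0.7  0.5 -2.4] open 0.0108
```

View pics/w10.png

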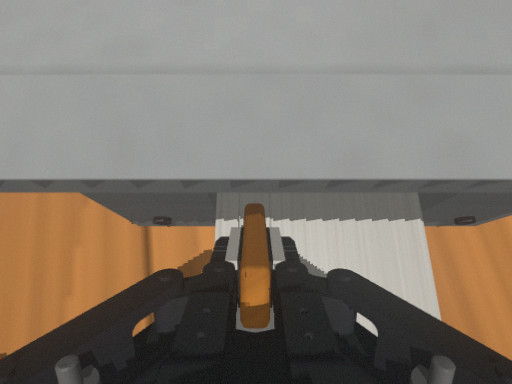

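```bash
python3 -m jog '[[[0,0,-0.015,0,0,0,0],[0,0,-0.01,0,0,0,0],[0,0,-0.005,0,0,0,0],[0,0,0,0,0,0,0]]]'; python3 tt.py;  python3 -m jog '[[[0,0,-0.005,0,0,0,0],[0,0,-0.005,0,0,0,0],[0,0,0,0,0,0,0]]]'; python3 tt.py
```

```text
t: 13.95
ee_pos: [0.5279, 0.1579, 0.0696]
tcp_rot: [-0.196, 0.728, 0.615, 0.229]
force: [1.1, -0.2, -2.2]
opening: 0.011
t 13.95 pos [0.5279 0.1579 0.0696] y [ 0.986 -0.166 -0.003] z [ 0.093  0.568 -0.818] F [ 1.1 -0.2 -2.2] open 0.011
tooth press mm [73.6 49.7 51.4] key pitch~ -0.10999999999999943
t: 14.25
ee_pos: [0.5281, 0.1586, 0.068]
tcp_rot: [-0.196, 0.728, 0.616, 0.23]
force: [-0.5, 0.3, -0.6]
opening: 0.0113
t 14.25 pos [0.5281 0.1586 0.068 ] y [ 0.986 -0.165 -0.002] z [ 0.093  0.568 -0.818] F [-0.5  0.3 -0.6] open 0.0113
tooth press mm [74.3 49.7 49.8] key pitch~ -0.11999999999999744
```

```bash
python3 -m jog '[[[0,0,-0.006,0,0,0,0],[0,0,-0.004,0,0,0,0],[0,0,0,0,0,0,0],[0,0,0,0,0,0,0]]]'; python3 tt.py
```

```text
t: 14.65
ee_pos: [0.5283, 0.1585, 0.0666]
tcp_rot: [-0.196, 0.728, 0.616, 0.23]
force: [-1.6, -4.0, 5.1]
opening: 0.0112
t 14.65 pos [0.5283 0.1585 0.0666] y [ 0.986 -0.165 -0.001] z [ 0.094  0.568 -0.818] F [-1.6 -4.   5.1] open 0.0112
tooth press mm [74.3 49.5 48.4] key pitch~ -0.13000000000000256
```

```bash
python3 -m jog '[[[0.004,-0.0007,0,0,0,0,0],[0.004,-0.0007,0,0,0,0,0],[0.004,-0.0007,0,0,0,0,0],[0.004,-0.0007,0,0,0,0,0],[0.004,-0.0007,0,0,0,0,0],[0.004,-0.0007,0,0,0,0,0],[0.004,-0.0007,0,0,0,0,0],[0.004,-0.0007,0,0,0,0,0]]]' >/dev/null; python3 tt.py
```

```text
t 15.45 pos [0.533  0.1587 0.0664] y [ 0.987 -0.162 -0.004] z [ 0.09   0.569 -0.817] F [-3.3  0.9  4.2] open 0.0109
tooth press mm [75.2 45.2 48.2] key pitch~ -0.17999999999999972
```

```bash
python3 -m jog '[[[0.004,-0.0007,0,0,0,0,0],[0.004,-0.0007,0,0,0,0,0],[0.004,-0.0007,0,0,0,0,0],[0.004,-0.0007,0,0,0,0,0],[0.004,-0.0007,0,0,0,0,0],[0.004,-0.0007,0,0,0,0,0],[0.004,-0.0007,0,0,0,0,0],[0.004,-0.0007,0,0,0,0,0]]]' >/dev/null; python3 tt.py
```

```text
t 16.25 pos [0.54   0.1568 0.0662] y [ 0.987 -0.163 -0.003] z [ 0.091  0.568 -0.818] F [-4.4  1.   5.7] open 0.0109
tooth press mm [74.5 37.8 48. ] key pitch~ -0.14999999999999858
```

```bash
python3 -m jog '[[[0.004,-0.0007,0,0,0,0,0],[0.004,-0.0007,0,0,0,0,0],[0.004,-0.0007,0,0,0,0,0],[0.004,-0.0007,0,0,0,0,0],[0.004,-0.0007,0,0,0,0,0],[0.004,-0.0007,0,0,0,0,0]]]' >/dev/null; python3 tt.py
```

```text
t 16.85 pos [0.5448 0.156  0.0662] y [ 0.987 -0.163 -0.003] z [ 0.091  0.568 -0.818] F [-4.2  1.4  5.5] open 0.0108
tooth press mm [74.5 33.  48. ] key pitch~ -0.14999999999999858
```

```bash
python3 -m jog '[[[0.004,-0.0007,0,0,0,0,0],[0.004,-0.0007,0,0,0,0,0],[0.004,-0.0007,0,0,0,0,0],[0.004,-0.0007,0,0,0,0,0],[0.004,-0.0007,0,0,0,0,0],[0.004,-0.0007,0,0,0,0,0]]]' >/dev/null; python3 tt.py
```

```text
t 17.45 pos [0.5496 0.1552 0.0662] y [ 0.987 -0.163 -0.003] z [ 0.091  0.568 -0.818] F [-4.8  1.2  6.5] open 0.0107
tooth press mm [74.4 28.1 48. ] key pitch~ -0.14999999999999858
```

```bash
python3 -m jog '[[[0.004,-0.0007,0,0,0,0,0],[0.004,-0.0007,0,0,0,0,0],[0.004,-0.0007,0,0,0,0,0],[0.004,-0.0007,0,0,0,0,0],[0.004,-0.0007,0,0,0,0,0],[0.004,-0.0007,0,0,0,0,0]]]' >/dev/null; python3 tt.py
```

```text
t 18.05 pos [0.5544 0.1543 0.0662] y [ 0.987 -0.163 -0.003] z [ 0.091  0.568 -0.818] F [-4.7  1.5  5.9] open 0.011
tooth press mm [74.4 23.2 48. ] key pitch~ -0.14999999999999858
```

```bash
python3 -m jog '[[[0.004,-0.0007,0,0,0,0,0],[0.004,-0.0007,0,0,0,0,0],[0.004,-0.0007,0,0,0,0,0],[0.004,-0.0007,0,0,0,0,0],[0.004,-0.0007,0,0,0,0,0],[0.004,-0.0007,0,0,0,0,0]]]' >/dev/null; python3 tt.py
```

```text
t 18.65 pos [0.5593 0.1535 0.0662] y [ 0.987 -0.163 -0.003] z [ 0.092  0.568 -0.818] F [-4.3  0.5  5.9] open 0.011
tooth press mm [74.3 18.3 48. ] key pitch~ -0.14999999999999858
```

```bash
python3 -m jog '[[[0.004,-0.0007,0,0,0,0,0],[0.004,-0.0007,0,0,0,0,0],[0.004,-0.0007,0,0,0,0,0],[0.004,-0.0007,0,0,0,0,0],[0.004,-0.0007,0,0,0,0,0],[0.004,-0.0007,0,0,0,0,0]]]' >/dev/null; python3 tt.py
```

```text
t 19.25 pos [0.5641 0.1526 0.0662] y [ 0.987 -0.164 -0.003] z [ 0.092  0.568 -0.818] F [-5.6  0.4  5.5] open 0.0108
tooth press mm [74.3 13.3 48.1] key pitch~ -0.14999999999999858
```

```bash
python3 -m jog '[[[0.004,-0.0007,0,0,0,0,0],[0.004,-0.0007,0,0,0,0,0],[0.004,-0.0007,0,0,0,0,0],[0.004,-0.0007,0,0,0,0,0],[0.004,-0.0007,0,0,0,0,0],[0.004,-0.0007,0,0,0,0,0]]]' >/dev/null; python3 tt.py
```

```text
t 19.85 pos [0.5689 0.1518 0.0662] y [ 0.987 -0.164 -0.003] z [ 0.092  0.568 -0.818] F [-4.8  0.5  5.7] open 0.0111
tooth press mm [74.2  8.4 48.1] key pitch~ -0.14999999999999858
```

```bash
python3 -m jog '[[[0.004,-0.0007,0,0,0,0,0],[0.004,-0.0007,0,0,0,0,0],[0.004,-0.0007,0,0,0,0,0],[0.004,-0.0007,0,0,0,0,0],[0.004,-0.0007,0,0,0,0,0],[0.004,-0.0007,0,0,0,0,0]]]' >/dev/null; python3 tt.py
```

```text
t 20.45 pos [0.5738 0.1509 0.0662] y [ 0.987 -0.164 -0.003] z [ 0.092  0.568 -0.818] F [-4.2  0.5  5.3] open 0.0106
tooth press mm [74.2  3.5 48.1] key pitch~ -0.14999999999999858
```

```bash
python3 -m jog '[[[0.004,-0.0007,0,0,0,0,0],[0.004,-0.0007,0,0,0,0,0],[0.004,-0.0007,0,0,0,0,0],[0.004,-0.0007,0,0,0,0,0],[0.004,-0.0007,0,0,0,0,0],[0.004,-0.0007,0,0,0,0,0]]]' >/dev/null; python3 tt.py
```

```text
t 21.05 pos [0.5786 0.1501 0.0662] y [ 0.986 -0.164 -0.003] z [ 0.092  0.568 -0.818] F [-4.6  0.5  5.2] open 0.0112
tooth press mm [74.1 -1.4 48.1] key pitch~ -0.14999999999999858
```

```bash
python3 -m jog '[[[0.004,-0.0007,0,0,0,0,0],[0.004,-0.0007,0,0,0,0,0],[0.004,-0.0007,0,0,0,0,0],[0.004,-0.0007,0,0,0,0,0],[0.004,-0.0007,0,0,0,0,0],[0.004,-0.0007,0,0,0,0,0]]]' >/dev/null; python3 tt.py
```

```text
t 21.65 pos [0.5835 0.1492 0.0662] y [ 0.986 -0.164 -0.003] z [ 0.092  0.568 -0.818] F [-5.1  0.5  6. ] open 0.0114
tooth press mm [74.1 -6.3 48.1] key pitch~ -0.14999999999999858
```

```bash
python3 -m jog '[[[0.004,-0.0007,0,0,0,0,0],[0.004,-0.0007,0,0,0,0,0],[0.004,-0.0007,0,0,0,0,0],[0.004,-0.0007,0,0,0,0,0],[0.004,-0.0007,0,0,0,0,0],[0.004,-0.0007,0,0,0,0,0]]]' >/dev/null; python3 tt.py
```

```text
t 22.25 pos [0.5889 0.1482 0.0662] y [ 0.986 -0.165 -0.002] z [ 0.093  0.568 -0.818] F [-3.   0.2  5.2] open 0.0112
tooth press mm [ 74.  -11.9  48.1] key pitch~ -0.14999999999999858
```

```bash
python3 -m jog '[[[0.004,-0.0007,0,0,0,0,0],[0.004,-0.0007,0,0,0,0,0],[0.004,-0.0007,0,0,0,0,0]]]' >/dev/null; python3 tt.py
```

```text
t 22.55 pos [0.5917 0.1476 0.0662] y [ 0.986 -0.165 -0.002] z [ 0.094  0.568 -0.818] F [-2.8  0.6  5.6] open 0.0108
tooth press mm [ 73.8 -14.9  48. ] key pitch~ -0.14000000000000057
```

```bash
python3 -m jog '[[[0.004,-0.0007,0,0,0,0,0],[0.004,-0.0007,0,0,0,0,0],[0.004,-0.0007,0,0,0,0,0]]]' >/dev/null; python3 tt.py
```

```text
t 22.85 pos [0.593  0.1473 0.0661] y [ 0.986 -0.164 -0.003] z [ 0.092  0.568 -0.818] F [-3.9  1.   5.7] open 0.011
tooth press mm [ 73.8 -16.1  47.9] key pitch~ -0.13000000000000256
```

```bash
python3 -m jog '[[[0.004,-0.0007,0,0,0,0,0],[0.004,-0.0007,0,0,0,0,0],[0.004,-0.0007,0,0,0,0,0]]]' >/dev/null; python3 tt.py
```

```text
t 23.15 pos [0.5977 0.1446 0.065 ] y [ 0.986 -0.169  0.   ] z [ 0.097  0.565 -0.819] F [-1.5  0.1 -1.4] open 0.011
tooth press mm [ 71.8 -21.6  46.6] key pitch~ 0.0
```

```bash
python3 -m jog '[[[0,0,-0.005,0,0,0,0],[0,0,-0.005,0,0,0,0],[0,0,0,0,0,0,0]]]' >/dev/null; python3 tt.py
```

```text
t 23.45 pos [0.5972 0.1454 0.0634] y [ 0.986 -0.168 -0.001] z [ 0.096  0.566 -0.819] F [ 0.1 -0.5 -1.6] open 0.0111
tooth press mm [ 72.5 -20.8  45.1] key pitch~ -0.060000000000002274
```

```bash
python3 -m jog '[[[0,0,-0.006,0,0,0,0],[0,0,-0.006,0,0,0,0],[0,0,-0.005,0,0,0,0],[0,0,0,0,0,0,0]]]' >/dev/null; python3 tt.py; python3 -m jog '[[[0,0,-0.004,0,0,0,0],[0,0,-0.004,0,0,0,0],[0,0,0,0,0,0,0]]]' >/dev/null; python3 tt.py
```

```text
t 23.85 pos [0.596  0.1466 0.0604] y [ 0.986 -0.165 -0.002] z [ 0.093  0.568 -0.818] F [ 0.2  0.2 -2.2] open 0.0108
tooth press mm [ 73.5 -19.3  42.2] key pitch~ -0.11999999999999744
t 24.15 pos [0.596  0.1466 0.0589] y [ 0.986 -0.165 -0.002] z [ 0.093  0.568 -0.818] F [ 0.3 -0.5 -1.7] open 0.0113
tooth press mm [ 73.5 -19.2  40.7] key pitch~ -0.11999999999999744
```

```bash
python3 -m jog '[[[0,0,-0.003,0,0,0,0],[0,0,-0.003,0,0,0,0],[0,0,0,0,0,0,0],[0,0,0,0,0,0,0]]]' >/dev/null; python3 tt.py
```

```text
t 24.55 pos [0.5961 0.1468 0.0582] y [ 0.986 -0.165 -0.002] z [ 0.093  0.568 -0.818] F [-0.9 -2.1  3.6] open 0.0109
tooth press mm [ 73.7 -19.3  40. ] key pitch~ -0.13000000000000256
```

```bash
python3 -m jog '[[[0,0,0.002,0,0,0,0.6],[0,0,0,0,0,0,0.6],[0,0,0,0,0,0,0.6],[0,0,0,0,0,0,0.6],[0,0,0,0,0,0,0.6],[0,0,0,0,0,0,0.6]]]'; python3 tt.py; python3 -m jog '[[[-0.005,-0.028,0.041,0,0,0,0.6],[-0.009,-0.057,0.082,0,0,0,0.6],[-0.014,-0.085,0.123,0,0,0,0.6],[-0.0186,-0.1136,0.1636,0,0,0,0.6],[-0.0186,-0.1136,0.1636,0,0,0,0.6],[0,0,0,0,0,0,0.6],[0,0,0,0,0,0,0.6]]]'; python3 snap.py wrist w11; python3 snap.py scene s4; python3 snap.py top t4
```

```text
t: 25.15
ee_pos: [0.596, 0.1467, 0.0582]
tcp_rot: [-0.196, 0.728, 0.616, 0.23]
force: [0.7, 0.2, -0.1]
opening: 0.0514
t 25.15 pos [0.596  0.1467 0.0582] y [ 0.986 -0.165 -0.002] z [ 0.093  0.568 -0.818] F [ 0.7  0.2 -0.1] open 0.0514
tooth press mm [ 73.6 -19.2  39.9] key pitch~ -0.11999999999999744
t: 25.85
ee_pos: [0.5834, 0.0661, 0.1737]
tcp_rot: [-0.194, 0.728, 0.616, 0.23]
force: [-0.3, 1.3, 0.2]
opening: 0.0509
t 25.9 pos [0.5825 0.0671 0.1729] y [ 0.986 -0.165 -0.002] z [ 0.093  0.567 -0.818] F [-0.4 -0.5  0.1] open 0.0512
t 25.95 pos [0.582  0.0677 0.1724] y [ 0.986 -0.164 -0.003] z [ 0.092  0.568 -0.818] F [-0.8 -0.5 -0.9] open 0.0509
t 26.0 pos [0.5818 0.0681 0.1721] y [ 0.987 -0.163 -0.004] z [ 0.091  0.568 -0.818] F [-0.4  0.   0.2] open 0.0512
```

View pics/w11.png

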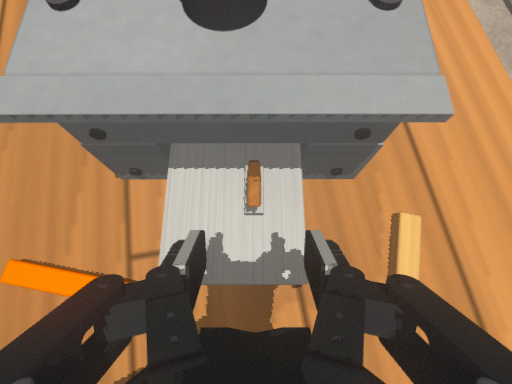

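View pics/s4.png

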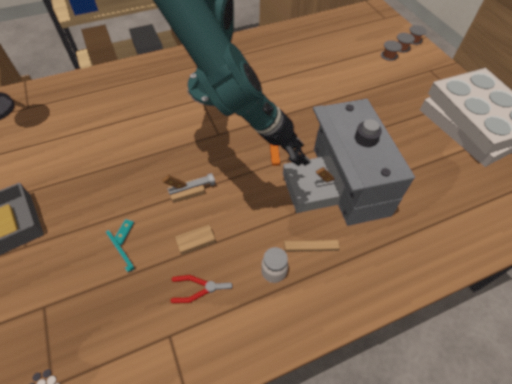

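```bash
python3 - <<'E'
from h import *
d=np.load("pics/w11_d.npy"); p=camera_params("wrist")
P=withdepth(p,[(255,160),(255,163),(254,180),(254,209),(254,211),(254,213),(248,200),(262,200),(230,200)],d);print(P.round(4))
o=np.array([.578,.1619,0]);a=np.radians(80.65);X=np.array([np.cos(a),np.sin(a),0]);Y=np.array([-X[1],X[0],0])
for v in P-o: print((v@X*1000).round(1),(v@Y*1000).round(1),(v[2]*1000).round(1))
E
```

```text
[[0.5958 0.1566 0.069 ]
 [0.5942 0.1468 0.0834]
 [0.5879 0.1127 0.1267]
 [0.5864 0.1069 0.0577]
 [0.5861 0.1046 0.0585]
 [0.5858 0.103  0.0564]
 [0.5806 0.1005 0.1136]
 [0.5962 0.1147 0.0591]
 [0.5628 0.1237 0.0483]]
-2.4 -18.4 69.0
-12.2 -18.5 83.4
-46.9 -17.7 126.7
-52.9 -17.3 57.7
-55.2 -17.3 58.5
-56.8 -17.2 56.4
-60.1 -12.5 113.6
-43.6 -25.6 59.1
-40.2 8.8 48.3
```

```bash
python3 -c "
from cell import *
print(hand_in())"
```

```text
the job is handed in; nothing more can be done
None
```

I finished the job and handed it in at about 26 s of the 67 s allowed. The index key lies flat on the bed with its tooth in the hidden slot. The interface gave no verdict.

**What I did**
- I took the sanding stick off the apron and laid it on the bench, clear of the press.
- I gripped the index key by its handle at a 35 degree tilt and put its tooth in under the head at y about +50 mm.
- I dragged it sideways under a light load (about 8 N down, 5 N sideways) until it dropped, at y about -20 mm. I then lowered it until the shank touched the bed and let go.

**What the last checks showed**
- **Tooth:** by the arm's reading at release it sat at about x 74, y -19, z 40 mm in the press's frame, 10 mm below the bed surface.
- **Key flat:** in the last wrist picture the rear of the shank stood 10 mm above the bed, which fits it lying flat.
- **Stick and other things:** the last scene picture shows the stick on the bench. The wide key, jar and pliers look to be where they were, judged by eye and not measured.
- **Robot:** the gripper is open, backed off and touching nothing.

**What went wrong or disagreed**
- **Missed grasps:** the first two tries at the stick closed above it. The wrist depth picture put the shut fingertips about 36 mm short of the reported TCP along the tool. I corrected for that and every later grasp held.
- **Bed height:** at the end the wrist camera read the bed about 2 mm low, so I measured the shank against the bed and not as an absolute height.

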